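Set a roller pump's tube-size dial and hold its splined rotor home

ROBOT

A 6-joint arm with a two-finger parallel gripper is mounted at the origin on the work surface. World frame = base frame: x ahead of the robot, y to its left, z up, the work surface at z = 0. Lengths are in m, angles in rad, forces in N, time in s.
With the tool pointing down it reaches from about 0.425 to 0.95 m from the base axis. Payload 3.5 kg.
Tool frame: the origin (TCP) lies between the finger pads; the fingertips stand manip.tips_ahead ahead of it and the grasp point (between the pads) is the TCP (manip.tips_ahead is the distance from the TCP to the fingertips, in m); z points along the fingers, y is the line along which they close (so a half turn about z gives the same grasp; the last joint's range is limited). The gripper opens to 85 mm and grips with 20 to 120 N. Pads are 22 mm wide; open, the fingers measure 114 mm over their backs; the gripper's body (76 mm by 85 mm) begins 54 mm behind the grasp point. The pads swing forward as they close: fully open they stand 13 mm farther back than shut.
Start: joints at [1.087, 0.286, 1.577, -0, 1.279, -0.15], TCP at [0.221, 0.638, 0.25] pointing down, gripper open.
Joint ranges: [-2.77, 2.77], [-0.9, 2.22], [0.21, 2.48], [-1.53, 4.67], [0.24, 2.81], [-2.84, 2.84]. Speed limits (rad/s): [2.79, 2.79, 3.14, 3.14, 3.14, 3.14].

INTERFACE

Orientations are given as a rotation vector (axis times angle).
In Python, from rig import manip gives the robot as it stands. The module is installed in compiled form; this text tells all that it offers.
- The arm moves only by the tool servo_tool, never from a script. Its argument "increments" is a list that holds one entry, the list of rows, each a list of 7 numbers: the shift along the tool's x, y, z in mm, then the turn, a rotation vector about the tool's x, y, z in rad, then the finger opening in mm, from 0 to 85.4. In form: [[[x, y, z, rx, ry, rz, claw], ...]]. A call has 1 to 10 rows; each row is the pose to reach, as a shift and turn from the pose commanded when the call began, along the tool's axes at that moment; what a row does not reach only later rows make up. A row lasts 1/12 s, in which the tool goes at most 41.7 mm and 7.16 degrees, less where a joint would pass 70% of its speed; a pose out of reach is approached as far as the arm can. A call with a gripper value outside its range is refused whole. The fingers move at their own pace and stop on an object; "squeeze" is the grip in N (left out, the last holds). Time passes only in rows, so rows that repeat a pose let the fingers close. It gives the time, the measured TCP pose, the force, the opening and the grip force at its end, in the units of the state.
- manip.state(): the state, without advancing time (a new reading comes with each control period).
- manip.get_image(name): name is "scene" or "top" or "wrist"; returns a dict with "image" (384x512x3 uint8, blue, green, red), "fx", "fy", "cx", "cy" (pixels), "origin" and "orientation" of the camera in the world. Camera axes: x right, y up, looking along -z (the intrinsics and any distortion apply to the point x, -y, -z); pixel columns grow to the right and rows downward; lengths in m; the calibration is good to about 2 mm. A picture is of the moment at which its call begins. There is no depth.
- manip.finish_job(): hands the job in; it is judged then, once.
The state is a dict: "time": time; "joint_pos": joint angles; "qvel": joint speeds; "joint_efforts": joint torques, N m; "position": TCP position; "tcp_rot": TCP orientation; "wrist_force": force on the tool from outside, world axes, zero at the start; "torque": the same for the moment, N m; "gripper_width": finger opening in m; "grasp_force": force on a finger pad.
Only numpy, scipy, OpenCV 4.12 (cv2) and the standard library are available. Lean on these libraries where they do the work, as an engineer would, in place of code of your own. Each camera call takes 0.05 s, during which the arm holds its last target. There are 200 camera calls.

TASK

This roller pump is going back together after service. First turn the numbered dial on its deck so that 4 stands at the index line; then pick up the rotor lying on the bench by its finger bar, lower it over the splined drive shaft, turn it until the splines mesh, slide it home and press it fully down against the spring collar. Finish while still holding the rotor by its bar and keeping it pressed fully home, without letting go, so that I can tighten its clamp screw; leave the dial at 4 and the other things on the bench where they are.

Things in the scene. Friction and masses are not known exactly. Their poses are not given: they have to be found in the camera images.
- pump: roller pump: low white housing fixed to the bench, 220 mm (its x) by 380 mm (its y), deck 100 mm above the bench. Origin: centre of its underside, z up; its front with the display faces -x. On the flat deck: the numbered dial 100 mm to +y of the centre, the drive shaft 85 mm to -y. Tube clamps 22 mm high stand 79 mm to -y of the shaft
- shoe_top (a point): top of the raceway shoe, an aluminium half ring on the deck round the +y half of the drive shaft: 34 mm high, inner radius 55 mm, outer 68 mm about the shaft. This point lies on the ring's middle line, on the side towards the dial. Each number of the dial shifts the shoe by only 0.7 mm along the pump's y
- dial (a joint): angle of the numbered dial, rad; grows as it is turned clockwise seen from above. Detents hold it at six places: number 1 at the index line at 0, 2 at 0.42, 3 at 0.84, 4 at 1.26, 5 at 1.68, 6 at 2.10; end stops at 1 and 6. About 0.08 Nm clicks it from one number to the next; let go within 0.12 rad of a number, it settles to within 0.03 rad of it
- dial_grip (a point): on the dial's vertical axis, 20 mm above the deck. The grip is a round ribbed grey knob, 41 mm diameter, from 6 to 33 mm above the deck. Under it a black skirt, 70 mm diameter, 6 mm high, turns with it and bears white numbers 1 to 6. The index is a black line on the white deck at the dial's front (the pump's -x side). The point turns with the dial
- rotor: pump rotor, loose, 0.29 to 0.48 kg, standing upright on its hub on the bench. Origin: centre of the hub's underside, z up. Aluminium hub 44 mm diameter, 34 mm high; on it a bridge 104 mm long (x), 30 mm wide, top 42 mm above the origin, carrying two white rollers 40 mm either side along x (outermost 52 mm from the axis) and two thin guide pins 41 mm either side along y
- rotor_bar (a point): middle of the rotor's black finger bar, the place to grip: on the rotor's axis, 57 mm above its underside. The bar is 46 mm long (along the rotor's x), 14 mm thick (y) and stands from 42 to 72 mm above the underside
- rotor_bore (a point): middle of the mouth of the rotor's bore, in the hub's underside (at the rotor's origin, same axes). Bore 34 mm deep with six internal splines, ribs 3.4 mm wide, tips on a 19 mm circle, from the mouth 22 mm up. They mesh with the shaft when the rotor's x axis lies along the x axis of point drive_seat or at a multiple of 60 degrees to it, within about 7 degrees
- drive_seat (a point): on the axis of the vertical drive shaft, at the top of its dark shoulder, 8 mm above the deck. Fully home means that the rotor's bore mouth (origin) is at this point, the hub resting on the shoulder. The point's x axis points along one of the shaft's splines and turns with the shaft, which is geared to a motor and turns only at more than about 0.4 Nm
- shaft_tip (a point): top of the drive shaft, 30 mm above drive_seat. The lowest 18 mm over the seat carry six steel splines (25 mm over their tips, each 3.6 mm wide); above them is a plain 17 mm diameter pilot whose last 6 mm are a cone. A rotor that is not meshed stops with its underside 18 mm above the seat
- collar (a joint): travel, m, of the brass spring collar round the foot of the shaft (43 mm diameter): 0 when free, its top 6 mm above the seat, growing as it is pressed down; 0.006 when the rotor is fully home. Its spring pushes up with 7 N at 0 and 13 N at 0.006, so a rotor that is let go rises by several mm
- screwdriver: bystander: screwdriver 170 mm long with a black handle, lying on the bench
- tape_roll: bystander: roll of black tape, 66 mm diameter, 19 mm high, lying flat; origin under its centre
- transformer: bystander: small iron-cored transformer, about 62 by 44 by 42 mm; origin under its centre
Not all that is in view belongs to the job. Of the things that look like the rotor, the smaller one is meant.

How it is judged:
By the outcome, as a careful person would: the job done as asked, in the order asked, and still so for the second after the job is handed in, while the arm keeps its last pose, push and grip.
It also fails if it takes over 61 s, if anything falls off the work surface, if the arm or the gripper's body presses on something with over 40 N, if the wrist force passes 120 N, or if a joint passes its speed limit or range.

## Working session

There is one attempt and no reset: what is moved stays moved. The work goes in short steps, Python scripts to look and compute and a tool call to move; the robot and the scene stay as the last step left them, time stands still between calls to the robot, and variables do not carry over. Pictures are saved under pics/ and viewed, at most 10 in all, crops included, and the job is handed in when it is done.

Besides the shell and the picture viewer there is one more tool, called after ">>>" as name(argument=value, ...) on one line, values as JSON. servo_tool: Moves the arm, as the interface text tells. Its arguments: {"type":"object","properties":{"increments":{"type":"array"},"squeeze":{"type":"number"}},"required":["increments"]}

```bash
mkdir -p pics; cat > h.py <<'E'
import numpy as np, cv2
from scipy.spatial.transform import Rotation as R
from rig import manip
def snap(n,f):
    d=manip.get_image(n); cv2.imwrite(f'pics/{f}.png',d['image'])
    np.savez(f'pics/{f}.npz',**{k:np.array(v) for k,v in d.items()}); return d
def load(f): return np.load(f'pics/{f}.npz',allow_pickle=True)
def rot(o):
    o=np.array(o,float)
    return o if o.shape==(3,3) else (R.from_rotvec(o).as_matrix() if o.size==3 else R.from_quat(o).as_matrix())
def ray(d,u,v):
    r=rot(d['orientation'])@np.array([(u-d['cx'])/d['fx'],-(v-d['cy'])/d['fy'],-1]); return np.array(d['origin']),r
def atz(d,u,v,z):
    o,r=ray(d,u,v); return o+r*(z-o[2])/r[2]
def proj(d,p):
    q=rot(d['orientation']).T@(np.array(p)-d['origin']); return d['cx']-d['fx']*q[0]/q[2], d['cy']+d['fy']*q[1]/q[2]
E
python3 - <<'E'
from h import *
a=[]
for n in ('scene','top'):
    d=snap(n,n+'0'); print(n,{k:d[k] for k in d if k!='image'})
    a.append(d['image'])
cv2.imwrite('pics/both.png',cv2.resize(np.vstack(a),None,fx=.78,fy=.78)) 
cv2.imwrite('pics/top_big.png',cv2.resize(a[1],(800,600),interpolation=cv2.INTER_CUBIC))
cv2.imwrite('pics/scene_big.png',cv2.resize(a[0],(800,600),interpolation=cv2.INTER_CUBIC))
print(manip.state(), manip.tips_ahead)
E
```

```text
scene {'fx': 430.22461496445305, 'fy': 430.22461496445305, 'cx': 250.63301134342547, 'cy': 185.29403274922356, 'origin': array([ 1.01314072, -0.33673926,  0.75447934]), 'orientation': array([0.70997276, 0.30363913, 0.79636369])}
top {'fx': 426.021744950173, 'fy': 426.021744950173, 'cx': 256.95834862868946, 'cy': 198.42305560001455, 'origin': array([0.50368386, 0.08410531, 1.09856555]), 'orientation': array([ 0.04400171, -0.04682354, -1.5519619 ])}
{'time': 0.1, 'joint_pos': array([ 1.08702130e+00,  2.87132727e-01,  1.57804918e+00, -1.00414908e-05,
        1.27858246e+00, -1.50024509e-01]), 'qvel': array([-0.0012379 , -0.00116243, -0.00398351, -0.00101219,  0.00061206,
       -0.00052122]), 'joint_efforts': array([ 1.17848795e-03, -4.07297122e+01, -2.93700403e+01, -7.51769403e-05,
        3.40034210e-03, -2.31486194e-05]), 'position': array([0.22085037, 0.63725879, 0.24903828]), 'tcp_rot': array([-0.52170863, -3.09729231,  0.00324547]), 'wrist_force': array([ 0.29302819,  0.05114826, -0.09737757]), 'torque': array([-0.02475765,  0.03959651,  0.04273182]), 'grasp_force': 0.0, 'gripper_width': 0.0851757788726441} 0.019
```

View pics/top_big.png

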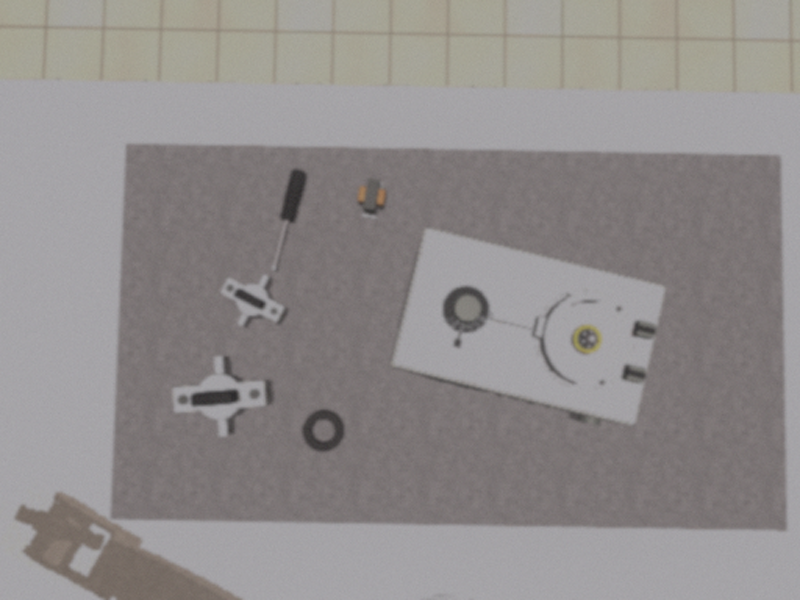

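View pics/scene_big.png

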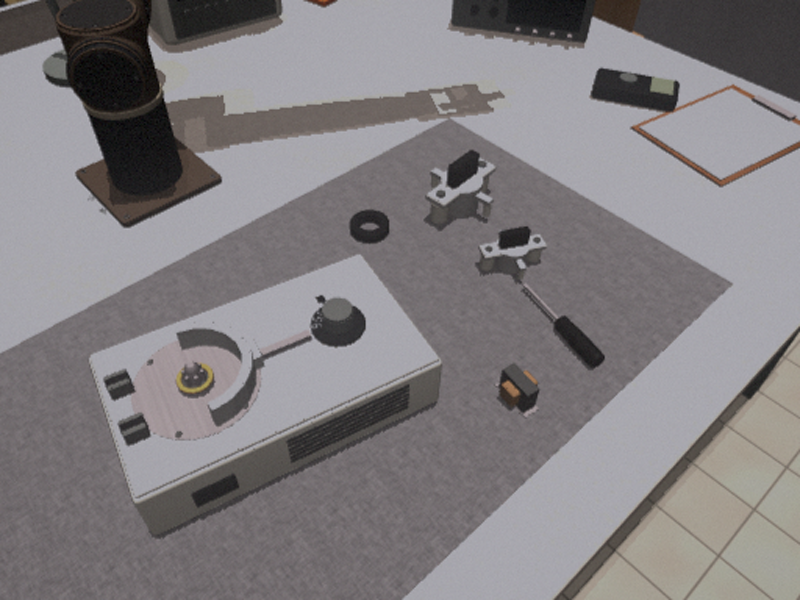

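The top view shows the small rotor at about (252,299), the dial at (467,308) with its index at (458,342), and the shaft at (587,338), all in 800x600 pixels. The pump is yawed about -13°. The larger look-alike rotor is at (218,397).

```bash
python3 - <<'E'
from h import *
d=load('top0');s=800/512
for n,u,v,z in [('dial',467,308,.133),('index',458,342,.1),('skirt',465,309,.106),('shaft',587,338,.138),('bar',250,298,.072),('barL',237,291,.072),('barR',265,306,.072),('c1',426,229,.1),('c2',665,287,.1),('c3',635,424,.1),('c4',392,366,.1)]:
    print(n,atz(d,u/s,v/s,z).round(4))
w=manip.get_image('wrist'); st=manip.state()
Rt=R.from_rotvec(st['tcp_rot']).as_matrix()
print('cam in tool',Rt.T@(w['origin']-st['position']),(Rt.T@rot(w['orientation'])).round(3),w['fx'],w['cx'],w['cy'])
print(Rt.round(3))
t=d['image']; sc=load('scene0')['image']
f=lambda im,u,v,h:cv2.resize(im[int(v/s)-h:int(v/s)+h,int(u/s)-h:int(u/s)+h],(300,300),interpolation=cv2.INTER_CUBIC)
cv2.imwrite('pics/crops.png',np.vstack([np.hstack([f(t,467,315,30),f(t,252,299,30)]),np.hstack([f(sc,337,320,30),f(t,587,338,30)])]))
E
```

```text
dial [ 0.5644 -0.0123  0.133 ]
index [ 0.5152 -0.0027  0.1   ]
skirt [ 0.5646 -0.012   0.106 ]
shaft [ 0.524  -0.1855  0.138 ]
bar [0.5776 0.3173 0.072 ]
barL [0.5881 0.3377 0.072 ]
barR [0.5656 0.2937 0.072 ]
c1 [0.6852 0.048  0.1   ]
c2 [ 0.6037 -0.3136  0.1   ]
c3 [ 0.3981 -0.2679  0.1   ]
c4 [0.4776 0.0955 0.1   ]
cam in tool [ 0.0849556   0.00111609 -0.12397264] [[-0.002  0.944  0.329]
 [ 1.     0.002  0.001]
 [ 0.     0.329 -0.944]] 269.0016571077908 256.96093293344484 193.30567048505625
[[-0.945  0.328 -0.001]
 [ 0.328  0.945 -0.002]
 [ 0.    -0.002 -1.   ]]
```

View pics/crops.png

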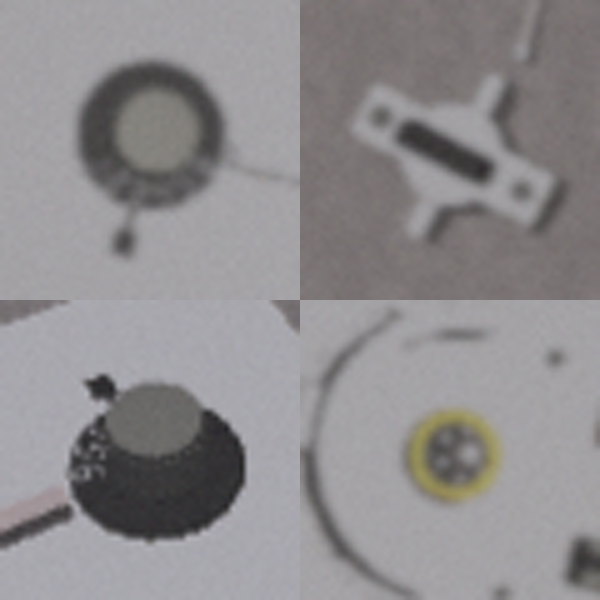

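The dial (top left crop) has the index blob at bottom left. In the scene crop, numbers run left from the index, with the last ones reading 5 and 6. The dial number needs a wrist view. The top camera's scale reads about 3.5% short (dial to shaft 178 mm against 185 mm), so I'll refine positions with the wrist camera.

>>> servo_tool(increments=[[[-269,-250,0,0,0,-0.05,85],[-269,-250,0,0,0,-0.05,85],[-269,-250,0,0,0,-0.05,85],[-269,-250,0,0,0,-0.05,85],[-269,-250,0,0,0,-0.05,85],[-538,-501,0,0,0,-0.1,85],[-538,-501,0,0,0,-0.1,85],[-538,-501,0,0,0,-0.1,85],[-538,-501,0,0,0,-0.1,85],[-538,-501,0,0,0,-0.1,85]]])

```text
time: 0.98
position: [0.4165, 0.2677, 0.2502]
tcp_rot: [0.366, 3.12, 0.0]
wrist_force: [0.3, 0.1, 0.5]
gripper_width: 0.0849
grasp_force: 0.0
```

```bash
python3 - <<'E'
from h import *
st=manip.state();print(st['position'],st['tcp_rot'],st['time'],st['joint_pos'])
# triangulate from top+scene
a,b=load('top0'),load('scene0');s=800/512
def tri(p,q):
    o1,r1=ray(a,*np.array(p)/s);o2,r2=ray(b,*np.array(q)/s)
    r1/=np.linalg.norm(r1);r2/=np.linalg.norm(r2)
    k=np.linalg.lstsq(np.c_[r1,-r2],o2-o1,rcond=None)[0];x,y=o1+k[0]*r1,o2+k[1]*r2
    return ((x+y)/2).round(4),np.linalg.norm(x-y).round(4)
for n,p,q in [('knob',(467.8,307.8),(337,309)),('tip',(587.5,339),(190,370)),('bar',(251,298),(514,236)),('corner+y+x',(426,229),(439,362)),('c4',(392,366),(361,257)),('c3',(635,424),(91,358)),('c2',(665,287),(140,490))]: print(n,*tri(p,q))
E
```

```text
[0.41651025 0.2677247  0.25017388] [3.65888030e-01 3.12020436e+00 9.82886116e-06] 0.9833 [ 3.66061764e-01 -1.18060189e-01  2.00904049e+00  1.55018689e-06
  1.25060168e+00 -9.71273010e-01]
knob [ 0.5653 -0.0133  0.13  ] 0.001
tip [ 0.5217 -0.1926  0.1224] 0.0045
bar [0.5791 0.3192 0.0592] 0.0016
corner+y+x [0.6871 0.0475 0.0885] 0.0003
c4 [0.4783 0.097  0.0849] 0.0034
c3 [ 0.3981 -0.2693  0.0914] 0.0035
c2 [ 0.6042 -0.3095  0.1053] 0.0043
```

>>> servo_tool(increments=[[[-209,-238,0,0,0,0,85],[-209,-238,0,0,0,0,85],[-209,-238,0,0,0,0,85],[-209,-238,0,0,0,0,85],[-209,-238,0,0,0,0,85],[-209,-238,0,0,0,0,85],[-209,-238,0,0,0,0,85],[-209,-238,0,0,0,0,85],[-209,-238,0,0,0,0,85],[-209,-238,0,0,0,0,85]]])

```text
time: 1.82
position: [0.5645, -0.0115, 0.2497]
tcp_rot: [-0.371, -3.118, -0.001]
wrist_force: [-0.4, 0.3, -0.2]
gripper_width: 0.0846
grasp_force: 0.0
```

```bash
python3 - <<'E'
from h import *
d=snap('wrist','w1'); cv2.imwrite('pics/w1b.png',cv2.resize(d['image'],(800,600),interpolation=cv2.INTER_CUBIC))
print(proj(d,[.5645,-.0125,.133]),proj(d,[.524,-.187,.138]))
E
```

```text
(np.float64(254.85976009480606), np.float64(194.54685890521588)) (np.float64(63.096642151274665), np.float64(198.1785882335111))
```

View pics/w1b.png

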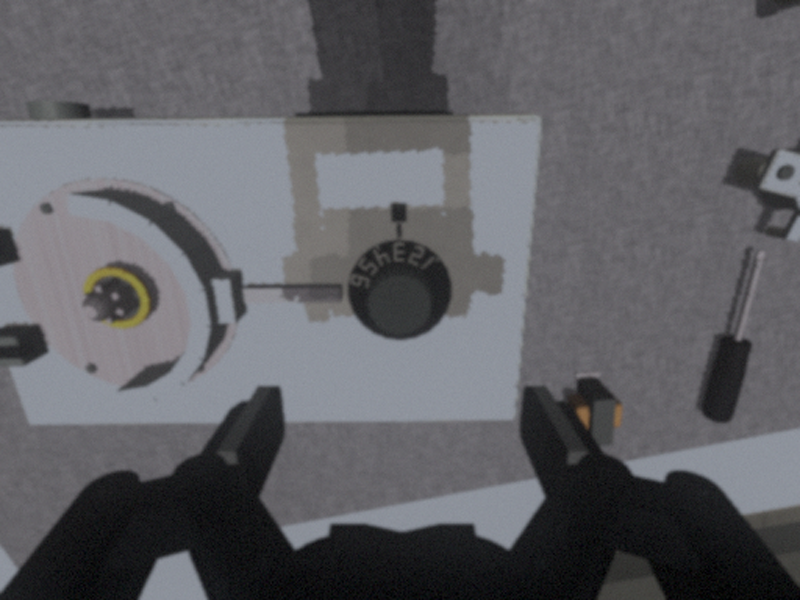

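```bash
python3 - <<'E'
from h import *
i=load('w1')['image']
cv2.imwrite('pics/w1c.png',np.hstack([cv2.resize(i[145:220,218:293],(400,400),interpolation=cv2.INTER_CUBIC),cv2.resize(i[155:230,35:110],(400,400),interpolation=cv2.INTER_CUBIC)]))
E
```

```text
(no output)
```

View pics/w1c.png

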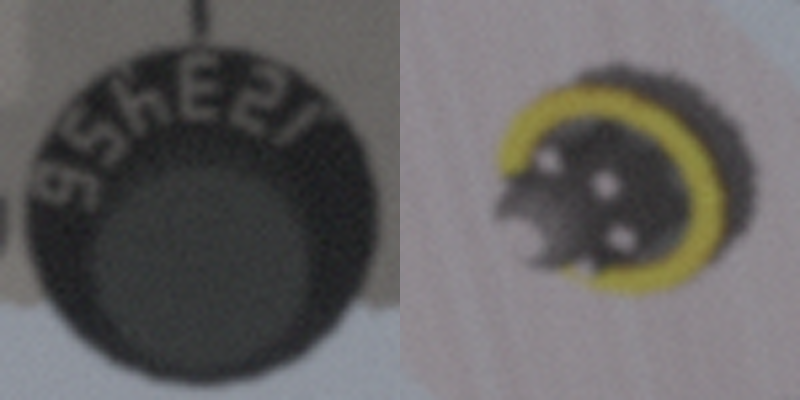

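The dial reads 3 at the index, so it needs one click clockwise (+0.42). The knob is centred under the TCP to within about 1 mm. The shaft refines to about (0.526, -0.192), which gives 184.6 mm to the dial and matches the spec.

>>> servo_tool(increments=[[[0,0,40,0,0,0,85],[0,0,75,0,0,0,70],[0,0,100,0,0,0,65],[0,0,115,0,0,0,60],[0,0,115,0,0,0,50],[0,0,115,0,0,0,36],[0,0,115,0,0,0,30],[0,0,115,0,0,0,30]]], squeeze=40)

```text
time: 2.53
position: [0.5613, -0.012, 0.1337]
tcp_rot: [-0.361, -3.113, 0.01]
wrist_force: [-5.7, -10.0, -8.0]
gripper_width: 0.0373
grasp_force: 41.6
```

```bash
python3 - <<'E'
from h import *
s=manip.state();print(manip.tips_ahead,s['position'],s['gripper_width'],s['grasp_force'],s['joint_pos'],s['wrist_force'],s['torque'])
E
```

```text
0.019 [ 0.56132328 -0.01198777  0.13373697] 0.03729691582660144 41.561352610588074 [-0.1990515   0.16878589  1.9440261  -0.00835438  1.03585043 -1.53460345] [-5.70105439 -9.96585389 -8.04252348] [-1.38647091  0.74515492 -0.05125504]
```

>>> servo_tool(increments=[[[0,0,0,0,0,0.1,30],[0,0,0,0,0,0.2,30],[0,0,0,0,0,0.3,30],[0,0,0,0,0,0.4,30],[0,0,0,0,0,0.45,30],[0,0,0,0,0,0.45,30]]])

```text
time: 3.03
position: [0.562, -0.0106, 0.1338]
tcp_rot: [-1.052, -2.955, 0.006]
wrist_force: [-1.8, -5.9, -10.2]
gripper_width: 0.0373
grasp_force: 41.4
```

```bash
python3 - <<'E'
from h import *
s=manip.state();print(s['position'],s['gripper_width'],s['grasp_force'],s['joint_pos'][5],s['wrist_force'],s['torque'])
d=snap('wrist','w2')
cv2.imwrite('pics/w2c.png',cv2.resize(d['image'][120:270,130:380],(800,480),interpolation=cv2.INTER_CUBIC))
E
```

```text
[ 0.56204752 -0.01061204  0.13376322] 0.03727873276933847 41.445722579956055 -1.082843568887745 [ -1.81891332  -5.87715875 -10.19337648] [-0.67615622  0.23946609 -0.0224805 ]
```

View pics/w2c.png

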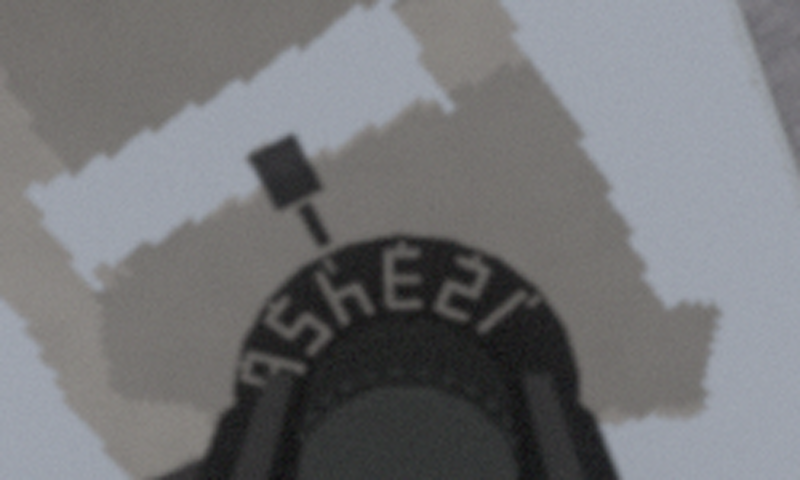

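4 stands at the index line, so I'm releasing the knob and rising.

>>> servo_tool(increments=[[[0,0,0,0,0,0,60],[0,0,0,0,0,0,85],[0,0,0,0,0,0,85],[0,0,-30,0,0,0,85],[0,0,-70,0,0,0,85],[0,0,-115,0,0,0,85],[0,0,-115,0,0,0,85]]])

```text
time: 3.67
position: [0.5692, -0.0105, 0.2623]
tcp_rot: [1.046, 2.942, 0.005]
wrist_force: [0.8, -0.3, 1.7]
gripper_width: 0.0853
grasp_force: 0.0
```

```bash
cat >> h.py <<'E'
def delta(target,ang=None):
    "tool-frame shift (mm) and rz from the measured pose; ang = wanted tool x heading, deg"
    s=manip.state();m=R.from_rotvec(s['tcp_rot']).as_matrix();h=np.degrees(np.arctan2(m[1,0],m[0,0]))
    print('pos',s['position'].round(4),'heading',h.round(2),'shift',(m.T@(np.array(target)-s['position'])*1000).round(1),'rz',None if ang is None else np.radians((h-ang+180)%360-180).round(3),'q',s['joint_pos'].round(2),'F',s['wrist_force'].round(1),'T',s['torque'].round(2),'w',s['gripper_width'],s['grasp_force'],'t',s['time'])
E
python3 - <<'E'
from h import *
snap('wrist','w3')
delta([.579,.319,.25],63)
E
```

```text
pos [ 0.5684 -0.0105  0.2596] heading 140.87 shift [199.8 262.2   8.8] rz 1.359 q [-0.2   0.04  1.84  0.    1.25 -1.08] F [ 0.6 -0.1 -0.4] T [-0.01 -0.01 -0.03] w 0.08519794079524863 0.0 t 3.7167
```

>>> servo_tool(increments=[[[99,133,0,0,0,0.6,85],[99,133,0,0,0,0.6,85],[99,133,0,0,0,0.6,85],[99,133,0,0,0,0.6,85],[197,266,50,0,0,1.36,85],[197,266,50,0,0,1.36,85],[197,266,50,0,0,1.36,85],[197,266,50,0,0,1.36,85],[197,266,50,0,0,1.36,85],[197,266,50,0,0,1.36,85]]])

```text
time: 4.55
position: [0.5778, 0.325, 0.1978]
tcp_rot: [-2.537, -1.849, 0.003]
wrist_force: [-0.2, -1.7, 1.2]
gripper_width: 0.0849
grasp_force: 0.0
```

>>> servo_tool(increments=[[[0,0,0,0,0,0.12,85],[0,0,0,0,0,0.12,85],[0,0,0,0,0,0.12,85]]])

```text
time: 4.8
position: [0.5796, 0.3207, 0.2002]
tcp_rot: [-2.641, -1.701, -0.0]
wrist_force: [0.4, -0.2, 0.6]
gripper_width: 0.0848
grasp_force: 0.0
```

```bash
python3 - <<'E'
from h import *
d=snap('wrist','w4'); cv2.imwrite('pics/w4b.png',cv2.resize(d['image'],(800,600),interpolation=cv2.INTER_CUBIC))
print(np.array(proj(d,[.579,.319,.072]))*1.5625)
delta([.579,.319,.2],63)
E
```

```text
[402.1097093  302.14769187]
pos [0.5797 0.3204 0.2004] heading 65.53 shift [-1.6 -0.1  0.4] rz 0.044 q [0.35 0.3  1.65 0.   1.19 0.78] F [-0.7 -0.2  0.3] T [-0.01 -0.02 -0.02] w 0.08464750861051683 0.0 t 4.85
```

View pics/w4b.png

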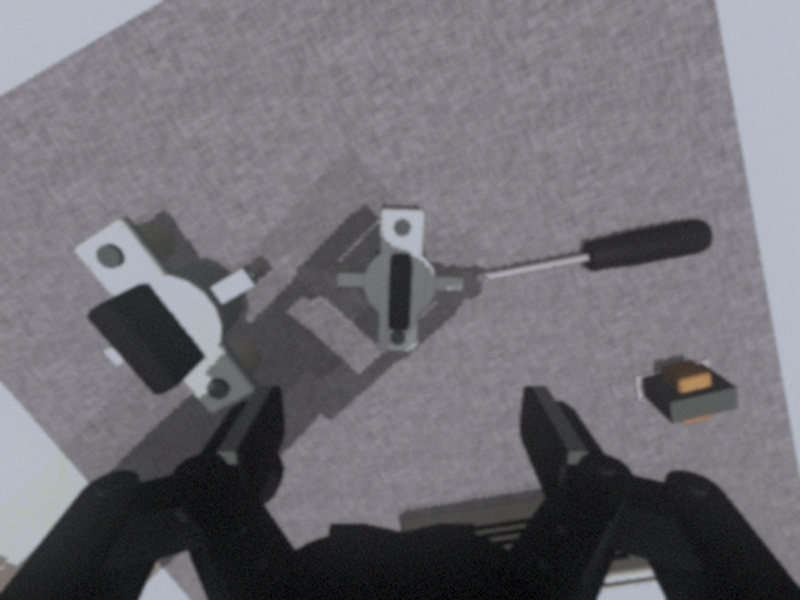

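The small rotor is centred near (400,291) with its bar nearly vertical in the image, and there's a clear gap on both sides. I'll fit the bar's box model for the exact pose.

```bash
python3 - <<'E'
from h import *
from scipy.optimize import minimize
d=load('w4'); g=cv2.cvtColor(d['image'],cv2.COLOR_BGR2GRAY); g=cv2.GaussianBlur(g,(3,3),0)
print(g[180:190:3,225:285:3])
m=np.zeros_like(g);m[158:216,243:270]=g[158:216,243:270]<55
n,l,st,c=cv2.connectedComponentsWithStats(m); k=1+np.argmax(st[1:,4]); m=(l==k).astype(np.uint8)
print(st[k],c[k]); K=8
M=cv2.resize(m[150:225,235:280]*255,None,fx=K,fy=K,interpolation=cv2.INTER_LINEAR)>127
def hull(p):
    x,y,a=p;a=np.radians(a)
    P=[proj(d,[x+sx*.023*np.cos(a)-sy*.007*np.sin(a),y+sx*.023*np.sin(a)+sy*.007*np.cos(a),z]) for sx in(-1,1) for sy in(-1,1) for z in(.042,.072)]
    P=(np.array(P)-[235,150]+.5)*K
    q=np.zeros(M.shape,np.uint8);cv2.fillConvexPoly(q,cv2.convexHull(P.astype(np.float32)).astype(int),1);return q>0
f=lambda p:-(hull(p)&M).sum()/(hull(p)|M).sum()
best=min((minimize(f,[.579+dx,.319+dy,a],method='Nelder-Mead',options=dict(initial_simplex=np.array([[.579+dx,.319+dy,a],[.583+dx,.319+dy,a],[.579+dx,.323+dy,a],[.579+dx,.319+dy,a+4]]))) for dx in(-.003,.003) for dy in(-.003,.003) for a in(61,66)),key=lambda r:r.fun)
print(best.x,best.fun)
delta([best.x[0],best.x[1],.06],best.x[2])
E
```

```text
[[115 116 114 115 114 114 115 112  73  39  38  40  45 104 117 115 114 115
  112 114]
 [ 96  95  98 112 114 114 114 111  71  38  38  39  47 105 116 115 114 115
  111 114]
 [ 83  81  77 106 114 114 114 112  67  40  38  38  47 105 116 115 115 113
   97  92]
 [ 83  84  80  95 113 112 113 112  67  40  39  39  51 105 115 114 115 109
   88  83]]
[250 163  13  50 544] [255.49632353 186.79963235]
[ 0.57822885  0.32103292 66.21296061] -0.755411772369021
pos [0.5797 0.3204 0.2004] heading 65.53 shift [-1.000e-01 -1.600e+00  1.404e+02] rz -0.012 q [0.35 0.3  1.65 0.   1.19 0.78] F [-0.7 -0.2  0.3] T [-0.01 -0.02 -0.02] w 0.08464750861051683 0.0 t 4.85
```

```bash
python3 - <<'E'
from h import *
d=load('w4');s=1.5625
a,b=[atz(d,u/s,v/s,.042) for u,v in((402,227),(398,337))]
print('holes',a,b,(a+b)/2,np.linalg.norm(a-b),np.degrees(np.arctan2(*(a-b)[1::-1])))
for u,v in ((382,208),(423,209),(381,348),(414,350)): print(atz(d,u/s,v/s,.042).round(4))
p,q=[atz(d,u/s,v/s,.03) for u,v in((339,280),(461,285))];print('pins',(p+q)/2,np.linalg.norm(p-q),np.degrees(np.arctan2(*(q-p)[1::-1])))
print(proj(d,[.5784,.3205,.072]))
E
```

```text
holes [0.59677604 0.35799866 0.042     ] [0.56080875 0.28615457 0.042     ] [0.57879239 0.32207662 0.042     ] 0.08034437730755743 63.40609369555158
[0.59   0.3749 0.042 ]
[0.6143 0.363  0.042 ]
[0.5457 0.2833 0.042 ]
[0.5672 0.2717 0.042 ]
pins [0.57803107 0.32008928 0.03      ] 0.08909516943108838 -26.99161297734965
(np.float64(256.1727079147191), np.float64(192.31255045917274))
```

The holes give centre (0.5787, 0.3218) and heading 63.3°, with an 80 mm span as expected. I'm descending to grip the bar.

>>> servo_tool(increments=[[[1,-1.5,40,0,0,0.04,60],[1,-1.5,80,0,0,0.04,50],[1,-1.5,110,0,0,0.04,50],[1,-1.5,125,0,0,0.04,45],[1,-1.5,132,0,0,0.04,40],[1,-1.5,132,0,0,0.04,30],[1,-1.5,132,0,0,0.04,20],[1,-1.5,132,0,0,0.04,8],[1,-1.5,132,0,0,0.04,4],[1,-1.5,132,0,0,0.04,4]]], squeeze=60)

```text
time: 5.68
position: [0.5804, 0.3225, 0.0709]
tcp_rot: [2.677, 1.643, 0.007]
wrist_force: [0.0, 0.2, 3.0]
gripper_width: 0.0127
grasp_force: 63.0
```

```bash
python3 - <<'E'
from h import *
delta([.5787,.3218,.068],63.3)
E
```

```text
pos [0.5804 0.3225 0.0709] heading 63.09 shift [-1.4 -1.2  2.9] rz -0.004 q [0.35 0.45 1.72 0.   0.97 0.82] F [0.  0.2 3. ] T [ 0.04 -0.04 -0.04] w 0.01270630813145549 63.02175521850586 t 5.6833
```

>>> servo_tool(increments=[[[0,0,-10,0,0,0,4],[0,0,-40,0,0,0,4],[0,0,-80,0,0,0,4],[0,0,-120,0,0,0,4],[0,0,-160,0,0,0,4],[0,0,-180,0,0,0,4],[0,0,-180,0,0,0,4]]], squeeze=100)

```text
time: 6.27
position: [0.5814, 0.3229, 0.2567]
tcp_rot: [2.675, 1.642, 0.02]
wrist_force: [1.3, 0.2, -3.1]
gripper_width: 0.0117
grasp_force: 99.1
```

```bash
python3 - <<'E'
from h import *
d=load('w1')
def cr(u,v): return 35+(u-400)/5.3333-.4,155+v/5.3333-.4
tip=atz(d,*cr(522,240),.138)
print('tip',tip)
# collar outer ellipse points (top z=.114)
for P in [(498,165),(540,105),(600,85),(660,105),(705,150),(724,210),(705,265),(640,294)]: print(atz(d,*cr(*P),.114).round(4))
pts=np.array([atz(d,*cr(*P),.114)[:2] for P in [(498,165),(540,105),(600,85),(660,105),(705,150),(724,210),(705,265),(640,294)]])
A=np.c_[2*pts,np.ones(len(pts))];x=np.linalg.lstsq(A,(pts**2).sum(1),rcond=None)[0];print('collar c',x[:2],'r',np.sqrt(x[2]+x[0]**2+x[1]**2))
for P in [(548,160),(605,183),(622,237),(585,265)]:
    p=atz(d,*cr(*P),.126)
    for c in (tip,x): print(P,p[:2].round(4),np.linalg.norm(p[:2]-c[:2]).round(4),np.degrees(np.arctan2(p[1]-c[1],p[0]-c[0])).round(1))
w=load('w3');print('w3 tip px',proj(w,tip))
delta([x[0],x[1],.235])
i=w['image'];u,v=map(int,proj(w,tip));print(u,v)
cv2.imwrite('pics/w3c.png',cv2.resize(i[max(0,v-38):v+38,max(0,u-38):u+38],(608,608),interpolation=cv2.INTER_CUBIC)[:600])
E
```

```text
tip [ 0.52405646 -0.19277233  0.138     ]
[ 0.5133 -0.2106  0.114 ]
[ 0.5044 -0.1973  0.114 ]
[ 0.5035 -0.1847  0.114 ]
[ 0.5097 -0.1755  0.114 ]
[ 0.5198 -0.1711  0.114 ]
[ 0.5318 -0.1728  0.114 ]
[ 0.5414 -0.1812  0.114 ]
[ 0.5441 -0.1962  0.114 ]
collar c [ 0.52352842 -0.19175814] r 0.020925116247445773
(548, 160) [ 0.5132 -0.1912] 0.011 171.8
(548, 160) [ 0.5132 -0.1912] 0.0104 176.9
(605, 183) [ 0.5196 -0.1832] 0.0106 114.8
(605, 183) [ 0.5196 -0.1832] 0.0094 114.5
(622, 237) [ 0.53   -0.1849] 0.0099 53.1
(622, 237) [ 0.53   -0.1849] 0.0094 46.9
(585, 265) [ 0.5335 -0.194 ] 0.0095 -7.6
(585, 265) [ 0.5335 -0.194 ] 0.0102 -12.9
w3 tip px (np.float64(96.45198293608797), np.float64(261.1991063346638))
pos [0.5814 0.3229 0.2567] heading 63.08 shift [-485.2  181.2   18.7] rz None q [ 0.35  0.25  1.6  -0.    1.27  0.82] F [ 1.3  0.2 -3.1] T [ 0.01 -0.11  0.03] w 0.011707801070108409 99.08024668693542 t 6.2667
96 261
```

Spline tips measure 9.5–11 mm from the axis, at about 52.5° mod 60. The collar radius fits at 20.9 mm against the 21.5 mm given. I'll cross-check with the other view.

View pics/w3c.png

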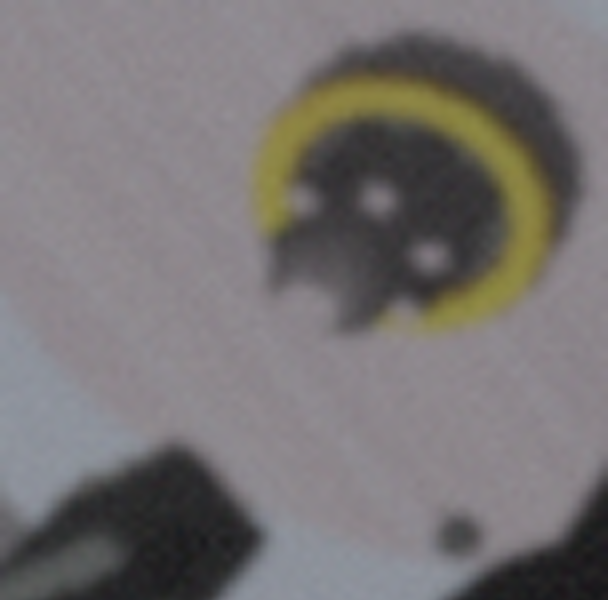

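```bash
python3 - <<'E'
from h import *
d=load('w3')
cr=lambda u,v:(58+u/8-.44,223+v/8-.44)
from scipy.optimize import least_squares
pts=np.array([atz(d,*cr(*P),.114)[:2] for P in [(258,230),(262,165),(300,105),(370,75),(450,88),(515,135),(553,210),(535,285),(480,325),(430,332)]])
r=least_squares(lambda c:np.linalg.norm(pts-c,axis=1)-.0215,[.524,-.192]);print('collar',r.x,r.fun.round(4))
print('tip',atz(d,*cr(312,300),.138))
for P in [(302,197),(378,200),(432,257),(403,308)]:
    p=atz(d,*cr(*P),.126)[:2]-[.5238,-.1923];print(np.linalg.norm(p).round(4),np.degrees(np.arctan2(p[1],p[0])).round(1))
delta([.5238,-.1923,.245],52.5)
E
```

```text
collar [ 0.52384987 -0.19187071] [ 0.0007 -0.0011 -0.001   0.0001  0.0003 -0.0002 -0.0004 -0.0005 -0.0003
 -0.0004]
tip [ 0.52320811 -0.19155448  0.138     ]
0.0112 173.2
0.0099 115.0
0.01 49.3
0.0096 -11.9
pos [0.5814 0.3229 0.2567] heading 63.08 shift [-485.5  181.8    8.7] rz 0.185 q [ 0.35  0.25  1.6  -0.    1.27  0.82] F [ 1.3  0.2 -3.1] T [ 0.01 -0.11  0.03] w 0.011707801070108409 99.08024668693542 t 6.2667
```

>>> servo_tool(increments=[[[-20,7.5,0,0,0,0,4],[-50,19,0,0,0,0,4],[-85,32,0,0,0,0,4],[-120,45,0,0,0,0,4],[-155,58.5,0,0,0,0,4],[-190,72,0,0,0,0,4],[-225,85,0,0,0,0,4],[-260,98.5,0,0,0,0,4],[-295,112,0,0,0,0,4],[-330,125,0,0,0,0,4]]])

```text
time: 7.1
position: [0.5387, -0.0303, 0.2453]
tcp_rot: [-2.674, -1.641, 0.006]
wrist_force: [1.1, -0.9, -5.1]
gripper_width: 0.0116
grasp_force: 98.8
```

>>> servo_tool(increments=[[[-35,13,0,0,0,0.03,4],[-70,26.5,0,0,0,0.06,4],[-105,40,0,0,0,0.1,4],[-130,49,0,0,0,0.15,4],[-147,56,0,0,0,0.19,4],[-152.6,57.8,0,0,0,0.194,4],[-152.6,57.8,0,0,0,0.194,4],[-152.6,57.8,0,0,0,0.194,4],[-152.6,57.8,0,0,0,0.194,4]]])

```text
time: 7.85
position: [0.5229, -0.1897, 0.2472]
tcp_rot: [-2.821, -1.377, 0.001]
wrist_force: [-0.1, 0.4, -4.3]
gripper_width: 0.0119
grasp_force: 98.9
```

```bash
python3 - <<'E'
from h import *
delta([.5243,-.1912,.248],52)
d=snap('wrist','w5'); e=snap('scene','s5')
i=cv2.resize(d['image'],(512,384)); u,v=map(int,proj(e,[.524,-.192,.14]));print(u,v)
j=cv2.resize(e['image'][max(0,v-60):v+60,max(0,u-45):u+45],(288,384),interpolation=cv2.INTER_CUBIC)
cv2.imwrite('pics/c5.png',np.hstack([i,j]))
E
```

```text
pos [ 0.5229 -0.1897  0.2472] heading 52.04 shift [-0.3  2.  -0.8] rz 0.001 q [-0.53  0.03  1.87  0.    1.24  0.13] F [-0.1  0.4 -4.3] T [-0.01  0.01 -0.01] w 0.011851895965724947 98.88978123664856 t 7.85
121 231
```

View pics/c5.png

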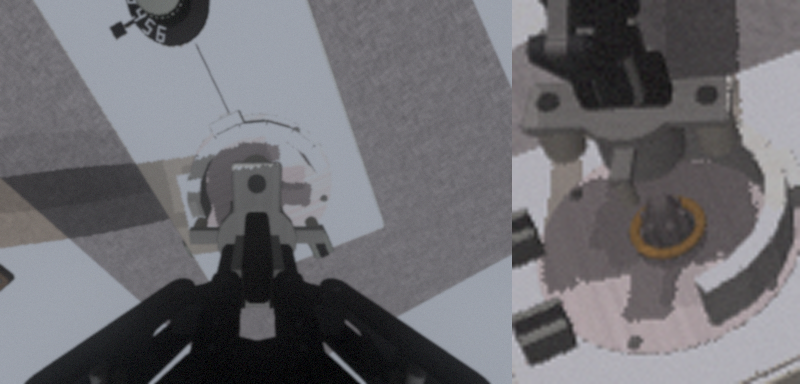

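```bash
python3 - <<'E'
from h import *
d=load('w5');s=manip.state();m=R.from_rotvec(s['tcp_rot']).as_matrix()
for n,(u,v) in dict(hole=(256.5,183.5),endL=(231.5,165),endR=(281,165)).items():
    for z in(.0289,.026): print(n,z,(m.T@(atz(d,u,v,s['position'][2]-z)-s['position'])*1e3).round(1))
E
```

```text
hole 0.0289 [38.8 -1.1 28.9]
hole 0.026 [39.7 -1.1 26. ]
endL 0.0289 [ 50.1 -15.6  28.9]
endL 0.026 [ 50.7 -15.3  26. ]
endR 0.0289 [50.  13.1 28.9]
endR 0.026 [50.7 12.8 26. ]
```

>>> servo_tool(increments=[[[1.3,1.7,12,0,0,0,4],[1.3,1.7,24,0,0,0,4],[1.3,1.7,32,0,0,0,4],[1.3,1.7,38,0,0,0,4],[1.3,1.7,42,0,0,0,4],[1.3,1.7,45,0,0,0,4],[1.3,1.7,45,0,0,0,4]]])

```text
time: 8.53
position: [0.5251, -0.1912, 0.2024]
tcp_rot: [-2.824, -1.376, 0.001]
wrist_force: [-0.2, 0.1, -3.9]
gripper_width: 0.0116
grasp_force: 98.8
```

```bash
python3 - <<'E'
from h import *
delta([.5251,-.1898,.179],52)
E
```

```text
pos [ 0.5251 -0.1912  0.2024] heading 51.95 shift [ 1.1 -0.8 23.4] rz -0.001 q [-0.53  0.08  1.91 -0.    1.16  0.13] F [-0.2  0.1 -3.9] T [-0.04  0.02 -0.06] w 0.011593520326944901 98.7832510471344 t 8.5333
```

>>> servo_tool(increments=[[[0,0,2,0,0,0,4],[0,0,4,0,0,0,4],[0,0,6,0,0,0,4],[0,0,8,0,0,0,4],[0,0,10,0,0,0,4],[0,0,10,0,0,0,4],[0,0,10,0,0,0,4]]])

```text
time: 9.12
position: [0.5253, -0.1913, 0.1931]
tcp_rot: [2.824, 1.376, -0.001]
wrist_force: [-0.5, -1.4, -4.8]
gripper_width: 0.0117
grasp_force: 98.7
```

```bash
python3 - <<'E'
from h import *
delta([.5251,-.1898,.179],52)
E
```

```text
pos [ 0.5253 -0.1913  0.1931] heading 51.95 shift [ 1.1 -1.1 14.1] rz -0.001 q [-0.53  0.09  1.92 -0.    1.14  0.13] F [-0.5 -1.4 -4.8] T [-0.21  0.02 -0.09] w 0.011680305797242187 98.73482823371887 t 9.1167
```

>>> servo_tool(increments=[[[0,0,2,0,0,0,4],[0,0,4,0,0,0,4],[0,0,6,0,0,0,4],[0,0,8,0,0,0,4],[0,0,10,0,0,0,4],[0,0,10,0,0,0,4],[0,0,10,0,0,0,4]]])

```text
time: 9.7
position: [0.5256, -0.1914, 0.1845]
tcp_rot: [2.824, 1.376, 0.0]
wrist_force: [-2.2, 0.4, 3.5]
gripper_width: 0.0118
grasp_force: 99.8
```

```bash
python3 - <<'E'
from h import *
delta([.5251,-.1898,.179],52)
E
```

```text
pos [ 0.5256 -0.1914  0.1845] heading 51.96 shift [ 1.  -1.4  5.5] rz -0.001 q [-0.53  0.1   1.92 -0.    1.12  0.13] F [-2.2  0.4  3.5] T [0.07 0.47 0.08] w 0.011817629404345905 99.80931401252747 t 9.7
```

Meshed; the rotor has just touched the collar (+8 N). Now pressing home.

>>> servo_tool(increments=[[[0,0,1,0,0,0,4],[0,0,2,0,0,0,4],[0,0,3,0,0,0,4],[0,0,4,0,0,0,4],[0,0,5,0,0,0,4],[0,0,6,0,0,0,4],[0,0,7,0,0,0,4],[0,0,7,0,0,0,4]]], squeeze=120)

```text
time: 10.37
position: [0.5263, -0.1923, 0.179]
tcp_rot: [2.821, 1.375, 0.001]
wrist_force: [-5.0, -0.9, 10.0]
gripper_width: 0.0113
grasp_force: 121.2
```

```bash
python3 - <<'E'
from h import *
delta([.5251,-.1898,.179],52)
E
```

```text
pos [ 0.5263 -0.1923  0.179 ] heading 51.96 shift [ 1.2 -2.5  0. ] rz -0.001 q [-0.53  0.1   1.92 -0.    1.11  0.13] F [-5.  -0.9 10. ] T [-0.05  0.7  -0.09] w 0.011270498446974048 121.21077060699463 t 10.3667
```

>>> servo_tool(increments=[[[0,0,0.5,0,0,0,4],[0,0,1,0,0,0,4],[0,0,1.5,0,0,0,4],[0,0,2,0,0,0,4],[0,0,2,0,0,0,4]]])

```text
time: 10.78
position: [0.5264, -0.1924, 0.1789]
tcp_rot: [2.821, 1.375, 0.001]
wrist_force: [-6.5, 1.9, 17.4]
gripper_width: 0.0113
grasp_force: 122.3
```

>>> servo_tool(increments=[[[0,0,0.5,0,0,0,4],[0,0,1,0,0,0,4],[0,0,1.5,0,0,0,4],[0,0,1.5,0,0,0,4]]])

```text
time: 11.12
position: [0.5265, -0.1924, 0.1788]
tcp_rot: [2.821, 1.375, 0.001]
wrist_force: [-9.6, 1.6, 21.2]
gripper_width: 0.0115
grasp_force: 123.1
```

```bash
python3 - <<'E'
from h import *
d=snap('wrist','w6'); e=snap('scene','s6')
i=cv2.resize(d['image'][0:120,60:260],(500,300),interpolation=cv2.INTER_CUBIC)
j=cv2.resize(e['image'][150:300,50:250],(500,300),interpolation=cv2.INTER_CUBIC)
cv2.imwrite('pics/c6.png',np.vstack([i,j])); delta([.525,-.19,.179])
E
```

```text
pos [ 0.5265 -0.1924  0.1788] heading 51.98 shift [ 0.9 -2.7 -0.2] rz None q [-0.53  0.1   1.92 -0.    1.11  0.13] F [-10.2   1.3  22.5] T [ 0.35  1.72 -0.14] w 0.011613530624462357 123.07437276824203 t 11.2167
```

View pics/c6.png

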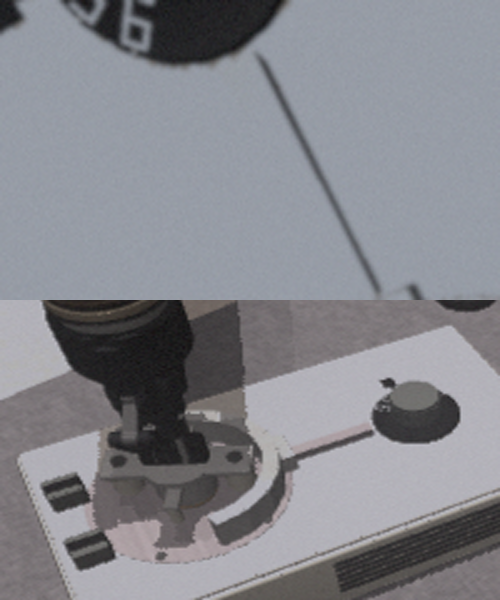

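The rotor sits level and low inside the raceway, the dial is unchanged, and the gripper holds the bar. I'm handing the job in.

```bash
python3 -c "
from rig import manip
print(manip.finish_job())"
```

```text
the job is handed in; nothing more can be done
None
```

I turned the dial to 4, meshed the rotor on the shaft and pressed it home (about 26 N), and handed in at 11.2 s with the bar still gripped; the hand-in returned no verdict.

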